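# Swap the battery pack in the ward desk dock and lock it in

## Robot

A 6-joint arm with a two-finger parallel gripper is mounted at the origin on the work surface. World frame = base frame: x ahead of the robot, y to its left, z up, the work surface at z = 0. Lengths are in mm, angles in rad, forces in N, time in s.
With the tool pointing down it reaches from about 275 to 1000 mm from the base axis. Payload 8.4 kg.
Tool frame: the origin (TCP) lies at the very end of the fingers, on their centre line; the grasp point (between the pads) lies 19 mm behind it; z points along the fingers, y is the line along which they close (so a half turn about z gives the same grasp; the last joint's range is limited). The gripper opens to 85 mm and grips with 20 to 120 N. Pads are 22 mm wide; open, the fingers measure 114 mm over their backs; the gripper's body (76 mm by 85 mm) begins 54 mm behind the grasp point. The pads swing forward as they close: fully open they stand 13 mm farther back than shut.
Start: joints at [-0.002, 0.353, 1.633, -0, 1.155, -0.002], TCP at [625.002, -0, 231.281] pointing down, gripper open.
Joint ranges: [-2.63, 2.63], [-0.92, 2.1], [0.06, 2.66], [-1.3, 4.44], [0, 2.69], [-3.02, 3.02]. Speed limits (rad/s): [2.22, 2.22, 2.79, 3.14, 3.14, 3.14].

## Interface

Orientations are given as a unit quaternion [x, y, z, w].
In Python, from plant import bot gives the robot as it stands. Calls block until the motion is done:
- bot.goto(position, orientation): joint-space move of the TCP to a pose.
- bot.move_straight(position, rotation=None, vel=150): straight line of the TCP; rotation=None keeps the orientation; vel is the mean speed in mm/s.
- bot.move_joints(angles): joint-space move.
- bot.set_gripper(opening, strength=None): finger opening in mm; strength is the grip in N (None keeps the last); returns when the fingers have stopped.
- bot.dwell(seconds).
- bot.solve_ik(position, orientation): joint angles nearest the present ones, or None.
- bot.grab_frame(name): name is "scene" or "side" or "wrist"; returns the picture (480x640x3 uint8, red, green, blue); there is no depth.
- bot.get_calibration(name): a dict with "fx", "fy", "cx", "cy" (pixels), "xyz" and "attitude" of the camera in the world; the wrist camera has in their place "tool_from_camera" (4x4, takes a point from camera to tool coordinates, whose origin is the TCP and whose axes are the flange's). Camera axes: x right, y down, z forward; pixel columns grow to the right and rows downward; lengths in mm; the calibration is good to about 2 mm. A picture is of the moment at which its call begins: read the wrist's pose just before it. get_calibration takes no time and is no camera call.
A pose or a line that the arm cannot do raises bot.IKError and nothing moves.
- bot.finish_job(): hands the job in; it is judged then, once.
Readings, each from a call of its own:
- bot.get_time(): time.
- bot.get_q(): joint angles.
- bot.get_qd(): joint speeds.
- bot.get_effort(): joint torques, N m.
- bot.get_eef_pos(): TCP position.
- bot.get_orientation(): TCP orientation.
- bot.get_force(): force on the tool from outside, world axes, zero at the start.
- bot.get_torque(): the same for the moment, N m.
- bot.get_width(): finger opening in mm.
- bot.get_grip_force(): force on a finger pad.
Only numpy, scipy, OpenCV 4.12 (cv2) and the standard library are available. Lean on these libraries where they do the work, as an engineer would, in place of code of your own. Each camera call takes 0.05 s, during which the arm holds its last target. There are 200 camera calls.

## Task

The red-topped pack in the battery dock is flat: stand it in the empty half of the blue return tray, then set the green-topped charged pack fully down in the dock's bay in its place. Next press the dock's sprung yellow lever down until the catch holds it, and last flick the dock's black switch fully over to on, towards the hinge end of the lever. Set the packs down rather than dropping them, and leave everything else where it is.

Things in the scene. Friction and masses are not known exactly. Their poses are not given: they have to be found in the camera images.
- dock: White desk battery dock, fixed: deck 250 (x) x 295 (y) x 20 mm high, x -125 to 125, y -140 to 155; origin on its underside. Its -x edge faces the robot. In dock axes, mm: bay in the middle, tongue tower 105 high behind it (x 86 to 122, y -33 to 33), lever along x at y = 100, grey catch post 88 high outside it (x -17 to 27, y 140 to 154), toggle switch at x -50, y -105.
- bay (a point): Centre of the bay's floor (20 mm above the table), axes as the dock's. The bay is 150 (x) x 60 (y) mm inside with rim walls 14 mm high and 6 mm thick; a pack stands in it with its length along x, either way round, with 5 mm to spare all round.
- spent_pack: Flat battery pack, black block with a red top and red band, 140 (x) x 50 (y) x 60 (z) mm, 0.5 kg, starts standing in the dock's bay. Origin at the centre of its underside.
- charged_pack: Charged battery pack, black block with a green top and green band, 140 (x) x 50 (y) x 60 (z) mm, 0.5 kg, starts on the table. Origin at the centre of its underside.
- hold_lever (a joint): Angle of the dock's sprung lever, rad: 0 raised (34 degrees above level), grows as pressed, stops at 0.63. Pressed past 0.56 a brass bolt snaps over it and it rests held at about 0.55; let go sooner it springs back. About 4 N at the pad at first, up to 9 N on the way. As it goes down a yellow tongue slides out over the end of the pack's top.
- lever_pad (a point): Centre of the top of the lever's yellow pad (44 mm along the lever x 32 mm wide), 150 mm from the hinge; moves with the lever, about 148 mm above the table when raised and 73 mm when held down. The lever's hinge axis is the dock's y, at dock x = 95, z = 55 mm.
- power_switch (a joint): Angle of the toggle switch, rad: 0 off (leaning to the dock's -x), 1.0 on (leaning to the dock's +x); stays where it is left. Pivots about the dock's y at dock x = -50, y = -105, z = 42 mm.
- power_switch_tip (a point): Centre of the black ball (26 mm diameter) at the top of the switch's stalk, 60 mm from the pivot; about 95 mm above the table at either end.
- tray: Blue open return tray, 215 x 215 x 28 mm high, walls 6 mm thick, floor 6 mm above the table, fixed. Origin at the centre of its underside. Its half towards its own +y is empty, the other half holds another red-topped pack.
- tray_empty (a point): Middle of the tray's empty half, on its floor; axes as the tray's.
- old_pack: Another flat red-topped pack, same size as the others, standing in the tray lengthways along the tray's x: leave it. Origin at the centre of its underside.
- gel_bottle: Hand gel bottle, 60 mm diameter, 160 mm high, bystander. Origin at the centre of its underside.
- mug: White mug, 80 mm diameter, 95 mm high, bystander. Origin at the centre of its underside.
- stapler: Blue and black desk stapler, 140 x 36 x 50 mm, bystander. Origin at the centre of its underside.
- oximeter: White finger clip meter, 62 x 36 x 32 mm, bystander. Origin at the centre of its underside.
- tape_roll: Roll of paper tape lying flat, 90 mm diameter, 25 mm high, bystander. Origin at the centre of its underside.

How it is judged (in metres and radians):
On the way, in this order (a step that is already met when the one before it is completed fails the run):
1. the red-topped pack from the dock stands in the empty half of the tray, let go (x of spent_pack in the frame of tray between -0.08 and 0.08 m and y of spent_pack in the frame of tray between 0 and 0.09 m and z of spent_pack in the frame of tray between 0 and 0.012 m and angle between spent_pack's own z axis and vertical below 0.15 rad and contact force between the fingers and spent_pack below 0.5 N), for 0.2 s.
2. the green-topped pack stands on the floor of the dock's bay, let go (horizontal distance between charged_pack and bay below 0.01 m and z of charged_pack in the frame of bay between -0.005 and 0.005 m and angle between charged_pack's own z axis and vertical below 0.1 rad and angle between the x axis of charged_pack and the x axis of bay, either way round below 0.15 rad and contact force between the fingers and charged_pack below 0.5 N), for 0.2 s.
3. the lever is down where the catch holds it (value of joint hold_lever above 0.53 rad), for 0.2 s.
4. the switch is over to on (value of joint power_switch above 0.85 rad), for 0.2 s.
At the end, for the whole second after the job is handed in: The red-topped pack from the dock stands on the tray's floor, in its empty half (within 0.15 rad, 6 mm); the green-topped one in the bay (within 10 mm, 5 mm high, tilt 0.1, yaw 0.15 rad); both still and let go; the lever is held by its catch (over 0.53 rad) and the switch is on (over 0.85 rad) (all of step 1 and all of step 2 and value of joint hold_lever above 0.53 rad and velocity of joint hold_lever below 0.1 rad/s and value of joint power_switch above 0.85 rad and linear speed of each of spent_pack, charged_pack below 0.02 m/s); the robot touches nothing.
It fails at once if the red-topped pack is dropped (faster than 0.6 m/s with the fingers off it) (linear speed of spent_pack above 0.6 m/s and contact force between the fingers and spent_pack below 0.1 N).
It fails at once if the green-topped pack is dropped (faster than 0.6 m/s with the fingers off it) (linear speed of charged_pack above 0.6 m/s and contact force between the fingers and charged_pack below 0.1 N).
It fails at once if the old pack is moved more than 30 mm (distance of old_pack from where it was at the start of the episode above 0.03 m).
It fails at once if the gel bottle, mug, stapler, clip meter or tape roll is moved more than 30 mm (distance of any of gel_bottle, mug, stapler, oximeter, tape_roll from where it was at the start of the episode above 0.03 m).
It also fails if it takes over 70 s, if anything falls off the work surface, if the arm or the gripper's body presses on something with over 40 N, if the wrist force passes 120 N, or if a joint passes its speed limit or range.

## Working session

There is one attempt and no reset: what is moved stays moved. The work goes in short steps, each a Python script; the robot and the scene stay as the last script left them, time stands still between calls to the robot, and variables do not carry over. Pictures are saved under pics/ and viewed, at most 10 in all, crops included, and the job is handed in when it is done.

```bash
ls; mkdir -p pics; python3 - <<'E'
from plant import bot
import cv2
for n in("scene","side","wrist"):
    im=bot.grab_frame(n); cv2.imwrite(f"pics/{n}0.png",im[...,::-1]); print(n,bot.get_calibration(n))
print(bot.get_time(),bot.get_orientation())
E
```

```text
pics
scene {'fx': 497.704954062785, 'fy': 497.704954062785, 'cx': 315.39175664204004, 'cy': 247.00791719202195, 'xyz': array([1354.97786525, -345.73985274, 1001.17964914]), 'attitude': array([ 0.78793571,  0.4955564 , -0.20127892, -0.30507043])}
side {'fx': 487.30712466290646, 'fy': 487.30712466290646, 'cx': 318.47795069883495, 'cy': 241.4705186551343, 'xyz': array([270.26951887, 757.92890791, 627.46577318]), 'attitude': array([-0.1957001 ,  0.85655782, -0.46825712,  0.09351703])}
wrist {'fx': 336.55416901161436, 'fy': 336.55416901161436, 'cx': 319.087027725778, 'cy': 243.51590051034466, 'tool_from_camera': array([[-4.27788728e-04, -9.56094887e-01, -2.93056964e-01,
         7.48235937e+01],
       [ 9.99999873e-01, -4.86833911e-04,  1.28544087e-04,
        -9.88352518e-01],
       [-2.65570412e-04, -2.93056872e-01,  9.56094974e-01,
        -1.43015160e+02],
       [ 0.00000000e+00,  0.00000000e+00,  0.00000000e+00,
         1.00000000e+00]])}
0.15 [ 7.07104084e-01  7.07109280e-01 -3.71599627e-04 -3.78925346e-04]
```

View pics/scene0.png

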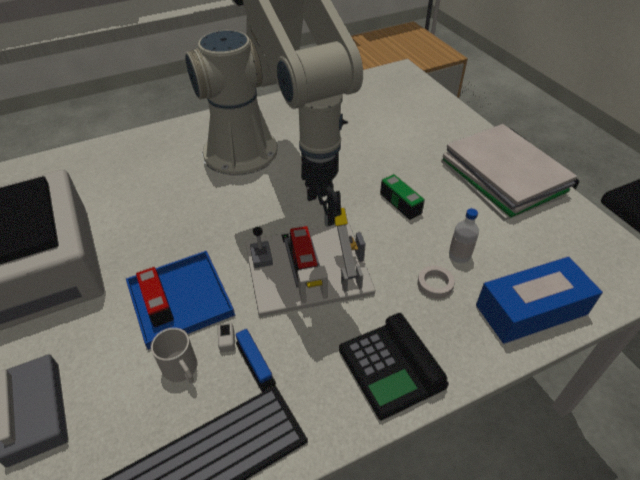

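View pics/side0.png

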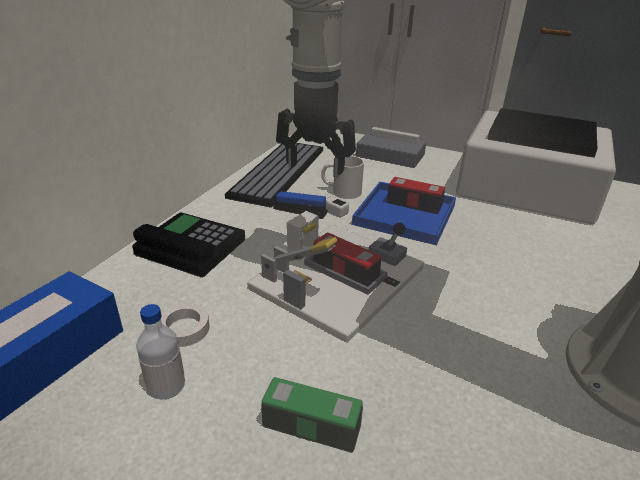

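Scene view: spent pack about (303,245) in the dock, old pack (153,293) in the left part of the tray, charged pack (402,195), lever pad (341,215), switch ball (257,230). Side view: charged pack (312,410), spent (348,255), tray (405,210), bottle (160,360).

```bash
cat > h.py <<'E'
from plant import bot
import numpy as np, cv2
from scipy.spatial.transform import Rotation as R
def snap(n):
    """image (RGB), K, camera position, camera rotation"""
    c=bot.get_calibration(n)
    K=np.array([[c['fx'],0,c['cx']],[0,c['fy'],c['cy']],[0,0,1]])
    if n=='wrist':
        p=np.array(bot.get_eef_pos()); Rt=R.from_quat(bot.get_orientation()).as_matrix(); T=c['tool_from_camera']
        t=p+Rt@T[:3,3]; Rc=Rt@T[:3,:3]
    else: t=np.array(c['xyz']); Rc=R.from_quat(c['attitude']).as_matrix()
    return bot.grab_frame(n),K,t,Rc
def rays(px,v):
    px=np.atleast_2d(px).astype(float); d=np.c_[px,np.ones(len(px))]@np.linalg.inv(v[1]).T@v[3].T
    return d/np.linalg.norm(d,axis=1)[:,None]
def plane(px,v,z):
    d=rays(px,v); return v[2]+d*((z-v[2][2])/d[:,2])[:,None]
def tri(obs):
    """obs: list of (pixel,view) -> point, rms gap"""
    A=np.zeros((3,3));b=np.zeros(3);P=[]
    for px,v in obs:
        d=rays(px,v)[0];M=np.eye(3)-np.outer(d,d);A+=M;b+=M@v[2];P.append((M,v[2]))
    x=np.linalg.solve(A,b); return x,max(np.linalg.norm(M@(x-t)) for M,t in P)
def mask(im,col):
    h,s,v=[c.astype(int) for c in cv2.split(cv2.cvtColor(im,cv2.COLOR_RGB2HSV))]
    m={'red':((h<8)|(h>172))&(s>150)&(v>60),'green':(h>50)&(h<80)&(s>120)&(v>50),
       'blue':(h>100)&(h<125)&(s>140)&(v>50),'yellow':(h>20)&(h<32)&(s>150)&(v>90)}[col]
    return m.astype(np.uint8)*255
def blobs(im,col,amin=60):
    cs,_=cv2.findContours(cv2.morphologyEx(mask(im,col),cv2.MORPH_CLOSE,np.ones((3,3))),cv2.RETR_EXTERNAL,cv2.CHAIN_APPROX_NONE)
    return sorted([c for c in cs if cv2.contourArea(c)>amin],key=cv2.contourArea,reverse=True)
def rect(c,v,z):
    """contour on plane z -> centre, (long,short), yaw of the long side"""
    P=plane(c.reshape(-1,2),v,z)[:,:2].astype(np.float32)
    ce,(w,h),a=cv2.minAreaRect(P)
    if w<h: w,h,a=h,w,a+90
    a=(a+90)%180-90
    return np.round(ce,1),np.round((w,h),1),round(a,1)
def down(yaw):
    """tool pointing down, tool x at world yaw(deg)"""
    return (R.from_euler('z',yaw,degrees=True)*R.from_euler('x',180,degrees=True)).as_quat()
def save(im,n): cv2.imwrite('pics/'+n+'.png',im[...,::-1])
E
python3 - <<'E'
from h import *
print(R.from_quat(bot.get_orientation()).as_matrix().round(2))
for n in('scene','side'):
    v=snap(n)
    for col,z in(('red',70),('green',60),('blue',28),('yellow',120)):
        for c in blobs(v[0],col)[:4]: print(n,col,cv2.contourArea(c),cv2.minAreaRect(c)[0],rect(c,v,z))
E
```

```text
[[-0.  1. -0.]
 [ 1.  0.  0.]
 [ 0. -0. -1.]]
scene red 832.0 (151.6999969482422, 290.10003662109375) (array([ 520.3, -397.6]), array([137.5,  46.9]), 0.7)
scene red 670.5 (302.88238525390625, 247.0294189453125) (array([550.5, -15.9]), array([141.2,  46.8]), -14.5)
scene green 866.0 (392.36785888671875, 386.7181396484375) (array([979.9, -10. ]), array([87.4, 49.1]), 89.8)
scene green 306.0 (402.26226806640625, 189.88522338867188) (array([465., 336.]), array([135.8,  47.8]), 8.0)
scene green 101.0 (489.8514099121094, 197.00503540039062) (array([595.5, 539.8]), array([190.4,  17.8]), 6.3)
scene green 64.0 (546.0618896484375, 199.13919067382812) (array([678.6, 677. ]), array([175.7,  11.4]), -86.9)
scene blue 6355.0 (538.7562255859375, 297.2958984375) (array([917.7, 442. ]), array([306.9, 163.9]), 84.3)
scene blue 4584.0 (178.5370330810547, 297.8376770019531) (array([ 532.2, -344.3]), array([229.3, 211.6]), 0.9)
scene blue 679.0 (253.27162170410156, 355.3218078613281) (array([ 765.9, -237.5]), array([140.1,  29.9]), 4.0)
scene blue 69.5 (471.5, 213.5) (array([609.9, 479.4]), array([39.8, 25. ]), -37.0)
scene yellow 109.0 (340.5, 216.5) (array([541.6,  95.9]), array([63.2, 28. ]), -26.9)
side red 221.0 (416.69500732421875, 185.05755615234375) (array([ 509.4, -385.7]), array([133.5,  44.6]), 0.9)
side blue 8821.0 (40.69218063354492, 335.125732421875) (array([934.2, 367. ]), array([333.5, 187.8]), -36.4)
side blue 1722.5 (403.6601257324219, 206.30618286132812) (array([ 519.9, -340.2]), array([212.8, 211.8]), -89.2)
side blue 291.5 (150.0, 314.0) (array([819.6, 272.7]), array([54. , 33.5]), -44.0)
side blue 205.5 (300.0754699707031, 195.9689483642578) (array([ 783. , -258.6]), array([124.6,  39.7]), 12.7)
```

View pics/wrist0.png

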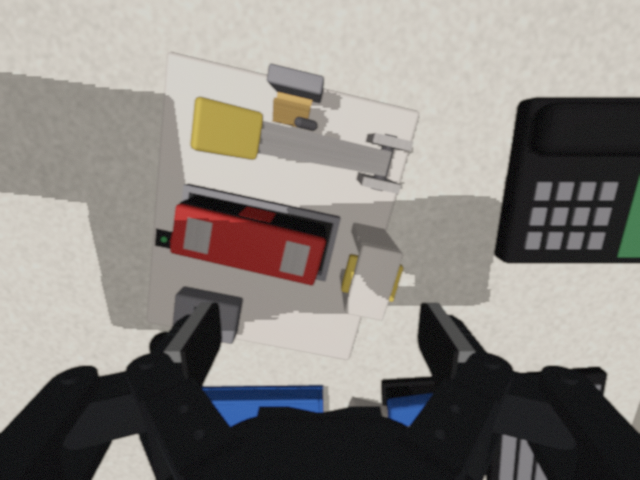

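Wrist view: lever with its pad at (227,128), spent pack at (248,243), switch base at (208,313, partly behind the finger), tower at (372,270). The dock is yawed about -14°. Next I'll take two views from above each target.

```bash
cat >> h.py <<'E'
def box(c):
    h=cv2.boxPoints(cv2.minAreaRect(c)); return h
def corners(cs,vs):
    """match rect corners of 2 views via a nominal plane; triangulate"""
    B=[box(c) for c in cs]; P=[plane(b,v,50)[:,:2] for b,v in zip(B,vs)]
    P=[p-p.mean(0) for p in P]; out=[]
    for i in range(4):
        j=np.argmin(np.linalg.norm(P[1]-P[0][i],axis=1)); out.append(tri([(B[0][i],vs[0]),(B[1][j],vs[1])]))
    return np.array([o[0] for o in out]),max(o[1] for o in out)
def top(col,vs,near):
    """best blob near a world xy in each view"""
    cs=[]
    for v in vs:
        m=cv2.morphologyEx(mask(v[0],col),cv2.MORPH_CLOSE,np.ones((15,15)))
        if col!='blue': m=cv2.morphologyEx(m,cv2.MORPH_OPEN,np.ones((21,21)))
        c=[c for c in cv2.findContours(m,cv2.RETR_EXTERNAL,cv2.CHAIN_APPROX_NONE)[0] if cv2.contourArea(c)>800]
        cs.append(min(c,key=lambda c:np.linalg.norm(rect(c,v,60)[0]-near)))
    return cs
E
cat > m.py <<'E'
from h import *
import pickle
V={}
for k,pts in {'dock':[(490,-91),(610,-91)],'green':[(525,261),(405,261)],'tray':[(465,-417),(585,-417)]}.items():
    V[k]=[]
    for i,p in enumerate(pts):
        bot.goto([*p,300],down(90)); bot.dwell(.3); V[k].append(snap('wrist')); save(V[k][-1][0],f'{k}{i}')
pickle.dump(V,open('V.pkl','wb'))
for k,col,near,z in(('dock','red',(550,-16),80),('green','green',(465,336),60),('tray','blue',(525,-342),28),('tray','red',(520,-397),66)):
    cs=top(col,V[k],near); C,g=corners(cs,V[k])
    print(k,col,'tri',C.mean(0).round(1),'z',C[:,2].round(1),'gap',g.round(1),[rect(c,v,z) for c,v in zip(cs,V[k])])
print(bot.get_time())
save(np.hstack([cv2.resize(V['dock'][0][0],(400,300)),cv2.resize(V['green'][0][0],(400,300))]),'a')
save(np.vstack([np.hstack([cv2.resize(V[k][0][0],(400,300)) for k in('dock','green')]),np.hstack([cv2.resize(V[k][i][0],(400,300)) for k,i in(('tray',0),('dock',1))])]),'b')
E
python3 m.py
```

```text
dock red tri [557.  -18.4  81. ] z [85.6 75.4 76.4 86.5] gap 1.4 [(array([557.3, -19.7]), array([64.4, 53.4]), -0.1), (array([557.1, -18. ]), array([64.3, 51.6]), -4.1)]
green green tri [462.  338.7  60.7] z [56.3 58.5 65.3 62.8] gap 1.1 [(array([461.7, 338.3]), array([62.6, 47.6]), -0.1), (array([462.2, 338.8]), array([62.9, 46.6]), 4.0)]
tray blue tri [ 522.5 -335.9   56.4] z [25.7 25.4 87.  87.5] gap 0.2 [(array([ 522.1, -344. ]), array([211.2, 210.6]), -89.2), (array([ 522.8, -343.8]), array([211.2, 211. ]), 0.8)]
tray red tri [ 514.1 -395.2   66.1] z [75.2 60.6 56.8 71.6] gap 0.4 [(array([ 514.6, -395.3]), array([65.6, 49.1]), 0.0), (array([ 513.8, -396.1]), array([66.3, 49.1]), -0.1)]
8.5167
```

View pics/b.png

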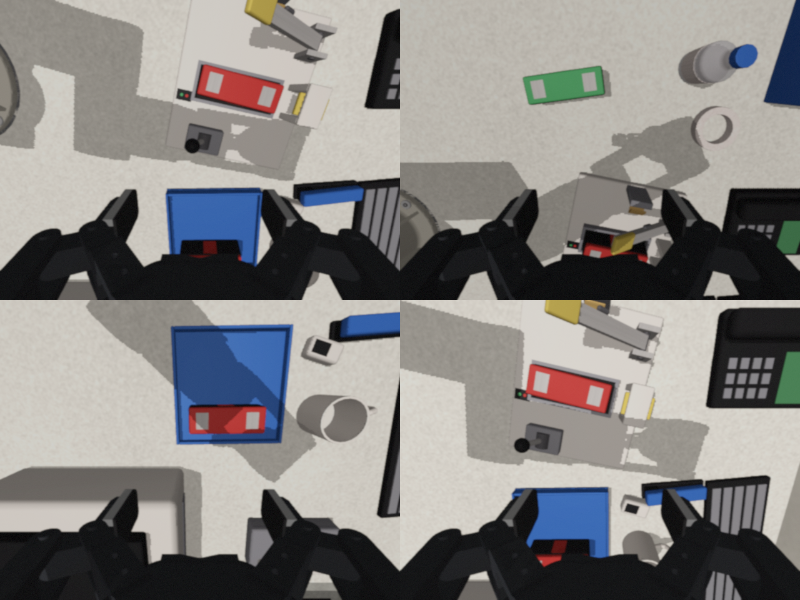

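The four-way view shows tops seen cleanly from above (spent at (240,90) in the top-left panel, charged at (565,85) in the top-right). Opening the masks clipped the pads, so I'll fill the contours instead.

```bash
python3 - <<'E'
s=open('h.py').read()
s=s.replace("if col!='blue': m=cv2.morphologyEx(m,cv2.MORPH_OPEN,np.ones((21,21)))","m=cv2.morphologyEx(cv2.drawContours(m*0,cv2.findContours(m,cv2.RETR_EXTERNAL,cv2.CHAIN_APPROX_NONE)[0],-1,255,-1),cv2.MORPH_OPEN,np.ones((9,9)))")
s=s.replace("np.ones((15,15))","np.ones((5,5))")
open('h.py','w').write(s)
E
cat > m2.py <<'E'
from h import *
import pickle
V=pickle.load(open('V.pkl','rb'))
for k,col,near,z in(('dock','red',(550,-16),80),('green','green',(465,336),60),('tray','blue',(525,-342),28),('tray','red',(520,-397),66)):
    cs=top(col,V[k],near); C,g=corners(cs,V[k])
    print(k,col,'tri',C.mean(0).round(1),'z',C[:,2].round(1),'gap',g.round(1),[rect(c,v,z) for c,v in zip(cs,V[k])])
E
python3 m2.py
```

```text
dock red tri [557.  -18.2  72.2] z [79.  66.1 65.1 78.5] gap 0.5 [(array([555.1, -18.8]), array([136.3,  48.5]), -13.6), (array([558.8, -18.4]), array([136.4,  48.8]), -13.4)]
green green tri [462.4 339.2  58.4] z [50.1 52.9 66.6 64.1] gap 0.3 [(array([463.4, 338.7]), array([133.3,  45.4]), 7.8), (array([461.6, 338.8]), array([133.3,  45.7]), 7.6)]
tray blue tri [ 522.5 -335.9   52.6] z [22.4 21.7 82.7 83.7] gap 0.1 [(array([ 522.1, -343.8]), array([211. , 210.6]), -89.2), (array([ 522.8, -343.6]), array([211.1, 210.7]), 0.8)]
tray red tri [ 514.2 -395.6   64.3] z [59.2 52.7 69.6 75.6] gap 0.9 [(array([ 513.4, -395.6]), array([135. ,  49.9]), 0.6), (array([ 514.2, -396.1]), array([136. ,  49.1]), -0.1)]
```

```bash
cat >> h.py <<'E'
def lower(x,y,zs,zmin,dF=5):
    """step down until something bears up on the tool"""
    bot.move_straight([x,y,zs],vel=120); bot.dwell(.2); f0=bot.get_force()[2]; z=zs
    while z>zmin:
        z-=1; bot.move_straight([x,y,z],vel=25); f=bot.get_force()[2]-f0
        if abs(f)>dF: break
    print('down at',z,'dF',round(f,1)); return z
E
python3 - <<'E'
from h import *
q=down(-13.5)
for a in(-13.5,166.5): print(a,np.round(bot.solve_ik([557,-18.4,190],down(a)),2))
print(np.round(bot.solve_ik([522,-293,190],down(.8)),2),np.round(bot.solve_ik([462,339,190],down(7.7)),2))
bot.goto([557,-18.4,190],q)
bot.move_straight([557,-18.4,46],vel=150)
bot.set_gripper(40,60); print(bot.get_width(),bot.get_grip_force(),bot.get_force())
bot.move_straight([557,-18.4,52],vel=40); print(bot.get_force(),bot.get_width())
bot.move_straight([557,-18.4,180],vel=150); print(bot.get_force(),bot.get_width(),bot.get_time())
save(bot.grab_frame('side'),'side1')
E
```

```text
-13.5 [-0.04  0.29  1.82 -0.    1.03  1.77]
166.5 [-0.04  0.29  1.82  0.    1.03 -1.37]
[-0.51  0.35  1.73 -0.    1.06  1.04] [ 0.63  0.32  1.79 -0.    1.04  2.07]
49.0562569434019 62.97844648361206 [-0.75766537  0.30651727  5.5759478 ]
[-0.24669474 -0.30822789 -4.25768142] 48.9243205259325
[-0.1649476   0.26469079 -4.97420736] 48.81163078813513 13.4
```

View pics/side1.png

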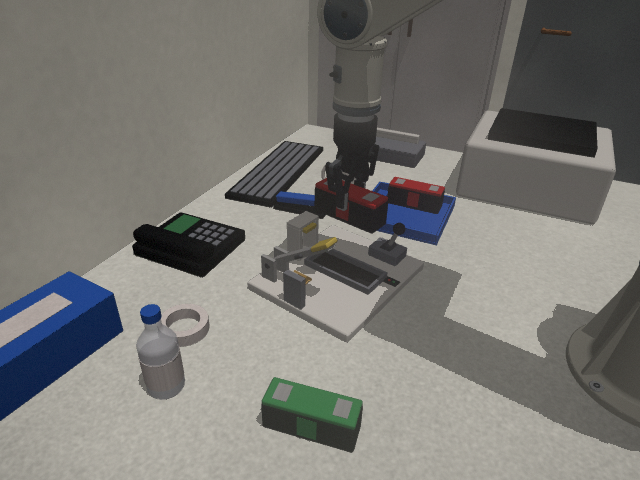

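The spent pack is held level at (350,205) and the bay at (345,268) is empty. Placing it, then viewing the empty bay, pad and switch.

```bash
python3 - <<'E'
from h import *
import pickle
x,y=521.8,-292
bot.move_straight([x,y,180],down(.8),vel=250)
z=lower(x,y,39,30); bot.set_gripper(72); print(bot.get_grip_force(),bot.get_width())
bot.move_straight([x,y,180],vel=250)
bot.goto([500,-91,300],down(90)); bot.set_gripper(85); bot.dwell(.2); A=snap('wrist')
bot.goto([600,-60,300],down(90)); bot.dwell(.2); B=snap('wrist')
bot.goto([480,20,300],down(90)); bot.dwell(.2); C=snap('wrist')
pickle.dump((A,B,C),open('B.pkl','wb')); save(A[0],'bayA'); save(B[0],'bayB'); save(C[0],'bayC')
print(bot.get_time())
save(np.vstack([cv2.resize(A[0][:300],None,fx=1.25,fy=1)[:300],cv2.resize(C[0][:300],None,fx=1.25,fy=1)]),'bb')
E
```

```text
down at 32 dF 11.3
0.0 71.98808961720589
22.3667
```

View pics/bayA.png

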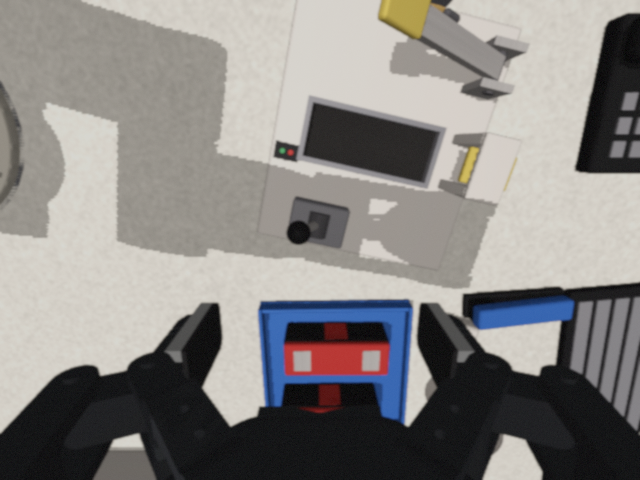

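View pics/bayC.png

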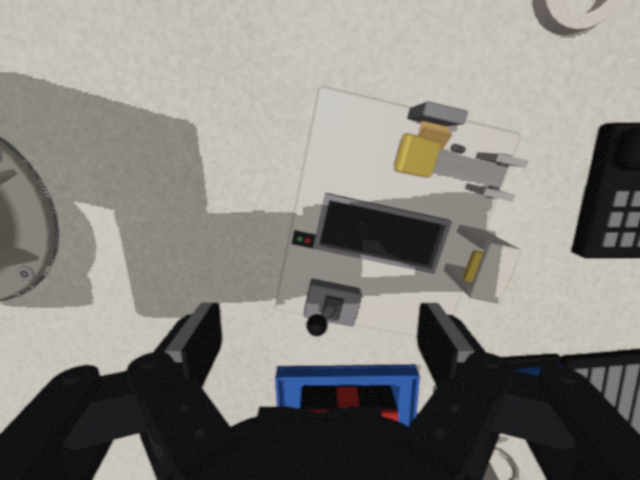

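View A: empty bay's dark floor centred (372,140), switch ball (298,232), spent pack (336,357) in the tray. View C: bay (383,232), pad (418,155), ball (317,325).

```bash
python3 - <<'E'
from h import *
import pickle
Vs=pickle.load(open('B.pkl','rb'))
bayxy=np.array([557,-18.])
D=[]
for v in Vs:
    g=v[0].max(2); m=((g<62)*255).astype(np.uint8)
    m=cv2.morphologyEx(cv2.morphologyEx(m,cv2.MORPH_CLOSE,np.ones((15,15))),cv2.MORPH_OPEN,np.ones((5,5)))
    cs=[c for c in cv2.findContours(m,0,cv2.CHAIN_APPROX_NONE)[0] if cv2.contourArea(c)>200]
    b=min(cs,key=lambda c:np.linalg.norm(rect(c,v,20)[0]-bayxy)); print('bay',rect(b,v,20),rect(b,v,34)); D.append(b)
    y=[c for c in blobs(v[0],'yellow',300)]; print('yellow',[(cv2.contourArea(c),np.round(cv2.minAreaRect(c)[0],1),np.round(rect(c,v,140)[0])) for c in y])
    g2=((v[0].max(2)<32)*255).astype(np.uint8)
    cs=[c for c in cv2.findContours(cv2.morphologyEx(g2,cv2.MORPH_OPEN,np.ones((5,5))),0,2)[0] if 150<cv2.contourArea(c)<900]
    print('ball',[np.round([*cv2.minEnclosingCircle(c)[0],cv2.minEnclosingCircle(c)[1]],1) for c in cs])
for i,j in((0,1),(1,2)):
    C,g=corners([D[i],D[j]],[Vs[i],Vs[j]]); print('bay tri',C.mean(0).round(1),C[:,2].round(1),g)
A=Vs[0]; 
for col,z,near in(('red',66,(522,-292)),):
    print('spent',[rect(c,A,66) for c in blobs(A[0],col,300)])
E
```

```text
bay (array([543., -17.]), array([186.3,  66. ]), -9.2) (array([541.5, -17. ]), array([180.1,  63.9]), -9.2)
yellow []
ball [array([304.8, 332.7,  19.3]), array([366. , 331.5,  19.5]), array([484.3, 303.2,  21. ]), array([298.6, 231.8,  10.9])]
bay (array([541.1, -18.3]), array([184.9,  65.4]), -9.6) (array([543. , -17.2]), array([178.8,  63.3]), -9.6)
yellow []
ball [array([490. , 446. ,  14.9]), array([294. , 350.5,  19.9]), array([207.5, 259.2,  10.9]), array([315.5, 194. ,  11.7])]
bay (array([544. , -20.7]), array([190.7,  64.7]), -10.3) (array([541.9, -16.9]), array([184.3,  62.6]), -10.3)
yellow []
ball [array([316.9, 323.9,   9.4])]
bay tri [542.  -16.6  28.8] [27.7 14.2 29.1 44. ] 1.0807976871742253
bay tri [540.8 -16.8  30. ] [22.9  9.4 37.5 50.2] 1.526821918191577
spent [(array([ 521.1, -274.7]), array([134.5,  76.1]), 0.8), (array([ 500.8, -353.3]), array([50.8, 44.9]), -0.1)]
```

```bash
python3 - <<'E'
from h import *
import pickle
Vs=pickle.load(open('B.pkl','rb'))
bayxy=np.array([557,-18.])
D=[];Y=[]
for v in Vs:
    m=((v[0].max(2)<65)*255).astype(np.uint8)
    m=cv2.morphologyEx(cv2.morphologyEx(m,cv2.MORPH_CLOSE,np.ones((5,5))),cv2.MORPH_OPEN,np.ones((25,25)))
    cs=[cv2.convexHull(c) for c in cv2.findContours(m,0,cv2.CHAIN_APPROX_NONE)[0] if cv2.contourArea(c)>200]
    b=min(cs,key=lambda c:np.linalg.norm(rect(c,v,20)[0]-bayxy)); print('bay',rect(b,v,20),rect(b,v,34)); D.append(b)
    h,s,val=cv2.split(cv2.cvtColor(v[0],cv2.COLOR_RGB2HSV)); 
    y=((h>21)&(h<36)&(s>120)&(val>60)).astype(np.uint8)*255; y=cv2.morphologyEx(y,cv2.MORPH_OPEN,np.ones((7,7)))
    for c in cv2.findContours(y,0,2)[0]:
        if cv2.contourArea(c)>150: M=cv2.moments(c); print('  yellow',cv2.contourArea(c),round(M['m10']/M['m00'],1),round(M['m01']/M['m00'],1),rect(c,v,148)); 
for i,j in((0,1),(1,2)):
    C,g=corners([D[i],D[j]],[Vs[i],Vs[j]]); print('bay tri',C.mean(0).round(1),C[:,2].round(1),g)
print('ball',tri([((298.6,231.8),Vs[0]),((207.5,259.2),Vs[1])]),tri([((298.6,231.8),Vs[0]),((207.5,259.2),Vs[1]),((316.9,323.9),Vs[2])]))
E
```

```text
bay (array([560. , -19.7]), array([150.6,  59.2]), -12.4) (array([558. , -19.6]), array([145.7,  57.2]), -12.4)
  yellow 260.0 468.0 164.1 (array([626.4, -35.9]), array([28.2,  7.8]), 77.8)
  yellow 1312.0 405.0 14.9 (array([563.6,  72.1]), array([36.6, 24.4]), -0.0)
bay (array([557.6, -21.3]), array([152.5,  59.4]), -12.3) (array([558.9, -20.1]), array([147.4,  57.4]), -12.3)
  yellow 2109.0 275.3 51.0 (array([564.7,  81.2]), array([41.8, 31. ]), -17.0)
bay (array([561.4, -23.4]), array([154.7,  61.4]), -12.1) (array([558.7, -19.5]), array([149.6,  59.3]), -12.1)
  yellow 232.0 472.5 265.6 (array([623.4, -18. ]), array([28.7,  9.3]), 76.6)
  yellow 1318.0 416.8 155.1 (array([563.1,  82.1]), array([32.6, 30.9]), -11.0)
bay tri [558.8 -19.4  33.4] [42.8 31.9 23.5 35.2] 0.9487830979935775
bay tri [558.5 -18.9  33.9] [43.5 25.1 24.2 43. ] 0.6198121238605737
ball (array([ 477.4588471 , -108.44082479,  100.03043041]), np.float64(0.041064484861387154)) (array([ 477.22625669, -108.73104857,   98.60044292]), np.float64(0.31396586319545305))
```

Bay opening is centred (558.5,-19.6), yaw about -12.4, and the three views agree at the rim height. Ball at (477.3,-108.6,99). Moving the charged pack.

```bash
python3 - <<'E'
from h import *
gx,gy=462.4,338.9
bot.goto([gx,gy,200],down(7.7)); bot.move_straight([gx,gy,26],vel=150)
bot.set_gripper(40,60); print(bot.get_width(),bot.get_grip_force())
bot.move_straight([gx,gy,32],vel=40); bot.move_straight([gx,gy,225],vel=200); print(bot.get_force(),bot.get_width())
x,y=558.5,-19.6
bot.move_straight([x,y,225],down(-12.6),vel=250)
z=lower(x,y,64,44); print(bot.get_force(),bot.get_time())
if z<=48:
    bot.set_gripper(72); bot.move_straight([x,y,225],vel=200)
    bot.goto([500,-91,300],down(90)); bot.dwell(.2); v=snap('wrist'); save(v[0],'chk')
    c=top('green',[v],(x,y))[0]; print(rect(c,v,80)); w=snap('side'); save(w[0],'side2')
print(bot.get_time())
E
```

```text
49.527540364562554 63.04978966712952
[ 0.19994146 -0.45639794 -4.2192935 ] 49.055265890136184
down at 46 dF 11.0
[-3.09654069 -0.05364577  5.41933029] 35.1083
(array([556. , -19.6]), array([135.3,  47.9]), -12.6)
38.4917
```

View pics/side2.png

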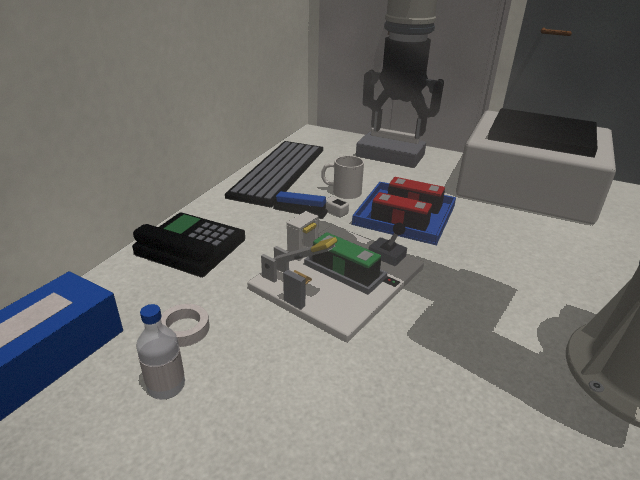

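Charged pack stands in the bay at (347,262) and spent in the tray at (402,212). Now pressing the lever along its arc.

```bash
cat >> h.py <<'E'
O=np.array([574.9,-22.6]); YAW=-12.4
def dk(x,y,z):
    a=np.radians(YAW); return [O[0]+x*np.cos(a)-y*np.sin(a),O[1]+x*np.sin(a)+y*np.cos(a),z]
def pad(t,n=11,r=152):
    f=np.radians(34)-t; return dk(95-r*np.cos(f)+n*np.sin(f),100,55+r*np.sin(f)+n*np.cos(f))
E
python3 - <<'E'
from h import *
bot.set_gripper(0)
p=pad(0); bot.goto([p[0],p[1],200],down(YAW)); bot.move_straight([*p[:2],p[2]+8],vel=120)
for t in [.0,.1,.2,.3,.4,.5,.56,.6,.62,.64]:
    bot.move_straight(pad(t),vel=70); f=bot.get_force(); print(t,np.round(pad(t),0),np.round(f,1))
    if abs(f[2])>45: break
bot.dwell(.2); p=bot.get_eef_pos(); bot.move_straight([p[0],p[1],p[2]+25],vel=60); print(bot.get_force())
bot.move_straight([p[0],p[1],200],vel=200)
save(bot.grab_frame('side')[150:360,200:480],'side3'); print(bot.get_time())
E
python3 -c "
import cv2;i=cv2.imread('pics/side3.png');cv2.imwrite('pics/side3b.png',cv2.resize(i,(780,585)))"
```

```text
0.0 [572.  80. 149.] [ 2.4 -0.3  0.9]
0.1 [563.  82. 137.] [ 0.3 -0.   3.1]
0.2 [556.  84. 123.] [ 0.4 -0.7  4.4]
0.3 [550.  85. 109.] [-0.2 -0.9  4.8]
0.4 [546.  86.  95.] [ 2.3 -1.9  4.1]
0.5 [542.  87.  80.] [1.1 0.2 6.3]
0.56 [541.  87.  71.] [1.4 0.6 6.5]
0.6 [541.  87.  65.] [0.5 0.6 7.8]
0.62 [540.  87.  62.] [-0.1 -0.5  7. ]
0.64 [540.  87.  59.] [-2.4  0.4 17.1]
[-0.51134857  0.3731703  -0.46385598]
46.2
```

View pics/side3b.png

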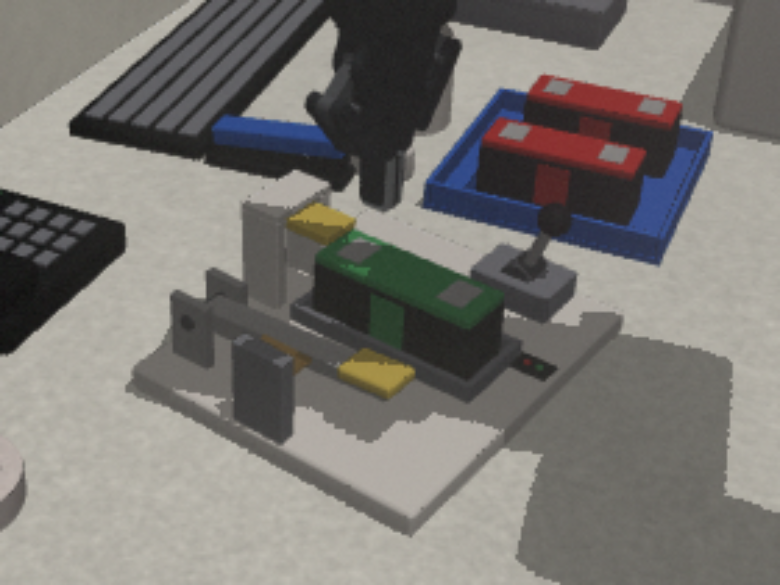

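The lever lies level with its pad at (375,372), held under the catch, and the tongue is out at (320,222). The switch ball at (553,218) still leans towards the robot. Next the switch.

```bash
python3 - <<'E'
from h import *
Y=-105
bot.goto(dk(-120,Y,180),down(YAW)); bot.move_straight(dk(-120,Y,80),vel=180); bot.dwell(.1)
f0=np.array(bot.get_force()); u=np.array(dk(1,0,0))-np.array(dk(0,0,0))
bot.move_straight(dk(-100,Y,80),vel=80)
for x in range(-96,-35,4):
    bot.move_straight(dk(x,Y,80),vel=50); f=(np.array(bot.get_force())-f0)@u; print(x,round(f,1),end='; ')
    if abs(f)>14: break
bot.move_straight(dk(-110,Y,80),vel=150); bot.move_straight(dk(-110,Y,220),vel=200)
bot.goto([470,-91,300],down(90)); bot.dwell(.2); v=snap('wrist'); s=snap('side')
save(np.hstack([cv2.resize(v[0][80:320,180:420],(400,400)),cv2.resize(s[0][150:340,240:430],(400,400))]),'fin'); print(bot.get_time())
E
```

```text
-96 0.1; -92 -0.6; -88 -0.3; -84 -0.1; -80 -0.1; -76 -0.2; -72 -0.5; -68 0.3; -64 -0.3; -60 -0.8; -56 0.5; -52 -1.0; -48 -8.7; -44 -19.3; 55.0583
```

View pics/fin.png

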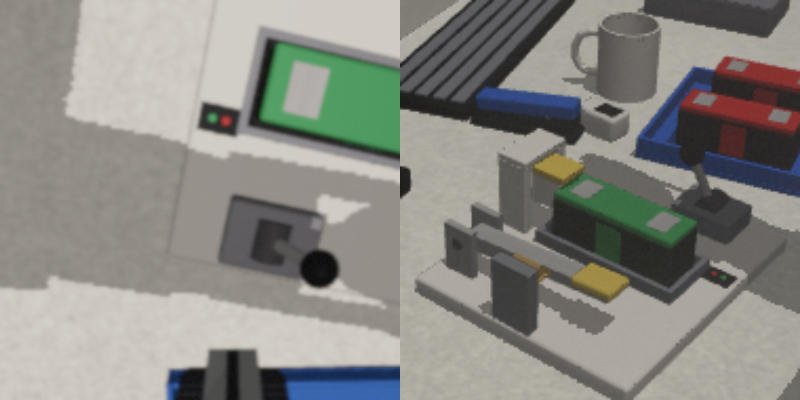

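The ball, at (318,268) in the left panel, now leans to the hinge side. The push force rose sharply at the stop, and the lever and packs are in place.

```bash
python3 -c "
from plant import bot
print(bot.finish_job())"
```

```text
the job is handed in; nothing more can be done
None
```

I handed the job in at about 55 s: in the last pictures the spent pack stands in the tray, the charged pack is in the bay, the lever is held down by its catch and the switch is on; no verdict came back.

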